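# Swing the magnifier over the flagged site on the map and clamp it

### The job

Push the magnifier's arm round sideways with one finger until the lens stands centred over the flag pin in the map, then push the small clamp lever on top of its post clockwise, seen from above, until it comes up against its stop, leaving the lens centred over the flag pin. Push gently and grip or lift nothing, and do not touch the pins in the map. Leave the pen cup, highlighter and notebook where they are.

Things in the scene. Friction and masses are not known exactly. Their poses are not given: they have to be found in the camera images.
- stand: The magnifier's fixed stand, with all it carries (arm, lens head, clamp lever): a white round foot 170 mm across and an upright 18 mm steel post, 238 mm high with the lever. It cannot slide or tip. Origin: centre of the foot's underside, on the post's axis, about which both arm and clamp lever turn. Its x axis is the arm's direction when joint boom reads 0.
- boom (a joint): Turn of the magnifier's arm about the post, rad, range -0.6 to 2.2: at value q the arm points q counter-clockwise (seen from above) from the stand's x axis. It starts between 0.5 and 1.07. Held by friction: it takes about 2 N at mid rod to move it, and it stays where it is left. A stub with a black cap runs 83 mm out on the other side of the post.
- lens_center (a point): Centre of the round lens, 220 mm from the post's axis along the arm, 168 mm above the desk. The lens head is a white ring 120 mm across outside, 90 mm inside, from 156 to 180 mm above the desk, with the glass inside.
- boom_mid (a point): Point on the centre line of the arm's level steel rod, 115 mm from the post's axis and 168 mm above the desk: a good place to push from either side. The rod is 12 mm thick and bare from 18 to 142 mm from the axis, then comes a black socket 20 mm thick up to the lens head.
- clamp (a joint): Turn of the black clamp lever on top of the post about the post's axis, rad: grows clockwise seen from above, as the clamp is tightened, from 0 (loose) to 1.3 (hard stop, tight). It starts between 0 and 0.35. At 0 the lever points 75 degrees clockwise from the stand's x axis. Friction holds it: about 1.2 N at 50 mm from the axis moves it, and it stays where it is left.
- clamp_tip (a point): Centre of the 14 mm ball at the end of the clamp lever, 60 mm from the post's axis and 231 mm above the desk. The lever is a bar 9 mm thick that rises from its hub (22 mm across, 195 to 221 mm above the desk): its centre line is 216 mm above the desk at 30 mm from the axis and 229 mm at 56 mm.
- flag_pin: Upright steel map pin with a stiff black flag at the top on one side (34 mm by 24 mm, canted a little so that it shows from above) and a black collar 14 mm across at its foot; 62 mm high. It is fixed in the map, under the lens's path. Origin: its foot, in the middle of the collar, on the map's surface 12 mm above the desk.
- push_pin: Another pin in the map, also under the lens's path: a black spool-shaped push pin without flag, 16 mm across and 28 mm high, fixed. Origin: its foot.
- map_board: Fixed board with a printed map on it, 320 mm by 460 mm, 12 mm thick. Origin: centre of its underside; its long side lies along its y axis, and the magnifier's stand is beside the middle of the long side at -x.
- pen_cup: Loose white pen cup, 78 mm across, 98 mm high, 149 mm with the pens in it. Origin: centre of its underside. Bystander.
- highlighter: Loose white and black highlighter pen lying on the map, 120 mm long along its x axis, 18 mm wide, 16 mm high. Origin: middle of its underside. Bystander.
- notebook: Loose blue notebook lying on the desk, 150 mm by 105 mm, 14 mm thick. Origin: centre of its underside. Bystander.

How it is judged:
On the way, in this order (a step that is already met when the one before it is completed fails the run):
1. the lens is brought over the flag pin while the clamp is still loose (horizontal distance between lens_center and flag_pin below 0.015 m and value of joint clamp below 0.6 rad), for 0.3 s.
2. the clamp lever is pushed up to its stop (value of joint clamp above 1.2 rad), for 0.2 s.
At the end, for the whole second after the job is handed in: The lens centre stands within 15 mm, measured level, of the flag pin, at rest, and the clamp lever is within 0.1 rad of its stop (horizontal distance between lens_center and flag_pin below 0.015 m and value of joint clamp above 1.2 rad and velocity of joint boom between -0.03 and 0.03 rad/s); the robot touches nothing.
It fails at once if the magnifier is gripped, or pushed or knocked with more than 30 N (contact force between any of the fingers, the arm and stand above 30 N).
It fails at once if the magnifier's arm is flung round (faster than 2.5 rad/s) (velocity of joint boom above 2.5 rad/s or velocity of joint boom below -2.5 rad/s).
It fails at once if a pin is touched (contact force between anything else and flag_pin above 0.5 N or contact force between anything else and push_pin above 0.5 N).
It fails at once if the pen cup, highlighter or notebook is moved more than 15 mm or lifted (distance of any of pen_cup, highlighter, notebook from where it was at the start of the episode above 0.015 m).
It also fails if it takes over 59 s, if anything falls off the work surface, if the arm or the gripper's body presses on something with over 40 N, if the wrist force passes 120 N, or if a joint passes its speed limit or range.

### The arm

A 6-joint arm with a two-finger parallel gripper is mounted at the origin on the work surface. World frame = base frame: x ahead of the robot, y to its left, z up, the work surface at z = 0. Lengths are in m, angles in rad, forces in N, time in s.
With the tool pointing down it reaches from about 0.35 to 0.975 m from the base axis. Payload 4.9 kg.
Tool frame: the origin (TCP) lies at the very end of the fingers, on their centre line; the grasp point (between the pads) lies 19 mm behind it; z points along the fingers, y is the line along which they close (so a half turn about z gives the same grasp; the last joint's range is limited). The gripper opens to 85 mm and grips with 20 to 120 N. Pads are 22 mm wide; open, the fingers measure 114 mm over their backs; the gripper's body (76 mm by 85 mm) begins 54 mm behind the grasp point. The pads swing forward as they close: fully open they stand 13 mm farther back than shut.
Start: joints at [1.114, 0.053, 1.613, -0, 1.476, -0.119], TCP at [0.207, 0.59, 0.231] pointing down, gripper open.
Joint ranges: [-3.01, 3.01], [-1.01, 2.22], [0.06, 2.58], [-1.02, 4.17], [0.09, 2.62], [-3.14, 3.14]. Speed limits (rad/s): [2.57, 2.57, 3.14, 3.14, 3.14, 3.14].

### API

Orientations are given as a rotation vector (axis times angle).
In Python, from station import ctrl gives the robot as it stands.
- The arm moves only by the tool jog_arm, never from a script. Its argument "plan" is a list of rows, each a list of 7 numbers: the shift along the tool's x, y, z in units of 0.02 m (1.0 is 0.02 m), then the turn, a rotation vector about the tool's x, y, z in units of 45 degrees (1.0 is 45 degrees), then the opening, from -1 (shut) to 1 (fully open). A call has 1 to 8 rows; each row shifts and turns the commanded pose from where the row before left it, along the tool's axes as they then stand; what a row does not reach is not made up. A row lasts 1/10 s, in which the tool goes at most 50 mm and 8.59 degrees, less where a joint would pass 70% of its speed; a pose out of reach is approached as far as the arm can. A call with a number of a shift or a turn outside -1 to 1 is refused whole. A call with a gripper value outside its range is refused whole. The fingers move at their own pace and stop on an object; "grip_force" is the grip in N (left out, the last holds). Time passes only in rows, so rows that do not move let the fingers close. It gives the time, the measured TCP pose, the force, the opening and the grip force at its end, in the units of the state.
- ctrl.get_obs(): the state, without advancing time (a new reading comes with each control period).
- ctrl.get_image(name): name is "scene" or "top" or "wrist"; returns (picture, depth): 480x640x3 uint8, red, green, blue; 480x640 float32, m along the optical axis (not along the pixel's ray), 0 where there is no reading.
- ctrl.camera_info(name): a dict with "camera_matrix" (3x3 intrinsics, pixels), "rvec" (rotation vector, rad) and "tvec" (3), from world to camera coordinates, as OpenCV has them; the wrist camera has in their place "T_tool_cam" (4x4, takes a point from camera to tool coordinates, whose origin is the TCP and whose axes are the flange's). Camera axes: x right, y down, z forward; pixel columns grow to the right and rows downward; lengths in m; the calibration is good to about 2 mm. A picture is of the moment at which its call begins: read the wrist's pose just before it. camera_info takes no time and is no camera call.
- ctrl.finish_job(): hands the job in; it is judged then, once.
The state is a dict: "t": time; "q": joint angles; "dq": joint speeds; "effort": joint torques, N m; "tool_pos": TCP position; "tool_rot": TCP orientation; "contact_force": force on the tool from outside, world axes, zero at the start; "wrist_torque": the same for the moment, N m; "opening": finger opening in m; "grip_force": force on a finger pad.
Only numpy, scipy, OpenCV 4.12 (cv2) and the standard library are available. Lean on these libraries where they do the work, as an engineer would, in place of code of your own. Each camera call takes 0.05 s, during which the arm holds its last target. There are 200 camera calls.

## Working session

There is one attempt and no reset: what is moved stays moved. The work goes in short steps, Python scripts to look and compute and a tool call to move; the robot and the scene stay as the last step left them, time stands still between calls to the robot, and variables do not carry over. Pictures are saved under pics/ and viewed, at most 10 in all, crops included, and the job is handed in when it is done.

Besides the shell and the picture viewer there is one more tool, called after "Call:" as name([rows], argument=value, ...), one row to a line, values as JSON. jog_arm: Moves the arm, as the interface text tells. Shifts and turns lie within -1 to 1; 1 stands for 0.02 m of shift or 45 degrees of turn. Its arguments: {"type":"object","properties":{"plan":{"type":"array"},"grip_force":{"type":"number"}},"required":["plan"]}

```bash
mkdir -p pics
cat > h.py <<'E'
import numpy as np, cv2
from station import ctrl
def snap(n):
    im,d=ctrl.get_image(n); np.savez(f'pics/{n}.npz',im=im,d=d); return im,d
def w2c(n):
    c=ctrl.camera_info(n); R=cv2.Rodrigues(np.array(c['rvec'],float))[0]
    return np.array(c['camera_matrix']),R,np.array(c['tvec'],float).ravel()
def ray_z(n,u,v,z):
    K,R,t=w2c(n); o=-R.T@t; r=R.T@np.linalg.inv(K)@[u,v,1]; return o+r*(z-o[2])/r[2]
def pix_d(n,u,v,d):
    K,R,t=w2c(n); return R.T@(np.linalg.inv(K)@[u,v,1]*d-t)
def proj(n,p):
    K,R,t=w2c(n); q=K@(R@np.array(p)+t); return q[:2]/q[2]
E
python3 - <<'E'
from h import *
for n in ('top','scene'):
    im,d=snap(n); cv2.imwrite(f'pics/{n}1.png',im[:,:,::-1]); K,R,t=w2c(n); print(n,-R.T@t,R.round(2).tolist(),K[0,0])
print(ctrl.get_obs())
E
```

```text
top [ 0.43943661 -0.04755765  1.00750923] [[0.02, -1.0, -0.01], [-0.99, -0.02, -0.16], [0.16, 0.01, -0.99]] 442.8856142889286
scene [ 0.8215132  -0.38380262  0.92959553] [[0.8, 0.6, 0.01], [0.52, -0.68, -0.51], [-0.3, 0.41, -0.86]] 468.608546835698
{'t': 0.1, 'q': array([ 1.11397979e+00,  5.32976567e-02,  1.61419424e+00, -3.94808431e-05,
        1.47603038e+00, -1.19023364e-01]), 'dq': array([ 2.23817370e-05, -6.33276929e-05, -1.72358468e-03,  9.63167190e-05,
        1.38483747e-03,  9.82888557e-04]), 'effort': array([ 2.33782466e-04, -3.94902313e+01, -3.71362209e+01, -9.46590330e-05,
        3.94469389e-03,  5.43695052e-06]), 'tool_pos': array([0.20689062, 0.58913913, 0.23015932]), 'tool_rot': array([-5.27993355e-01, -3.09638711e+00,  2.92332730e-03]), 'contact_force': array([0.10131937, 0.02388303, 0.24921238]), 'wrist_torque': array([ 0.01207296, -0.00831293, -0.06099151]), 'grip_force': 0.0, 'opening': 0.08547097765206856}
```

View pics/top1.png

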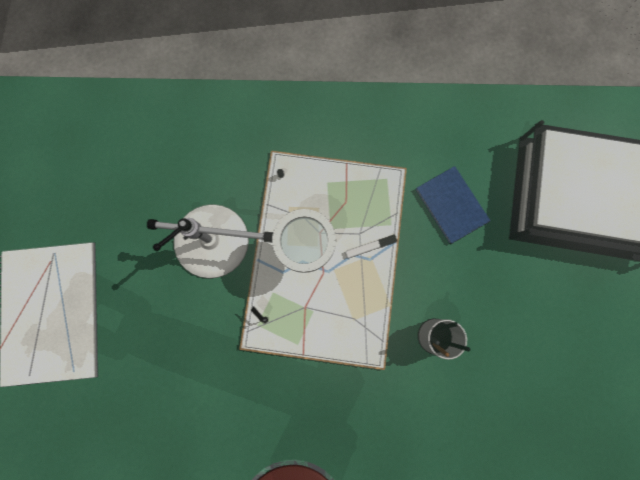

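View pics/scene1.png

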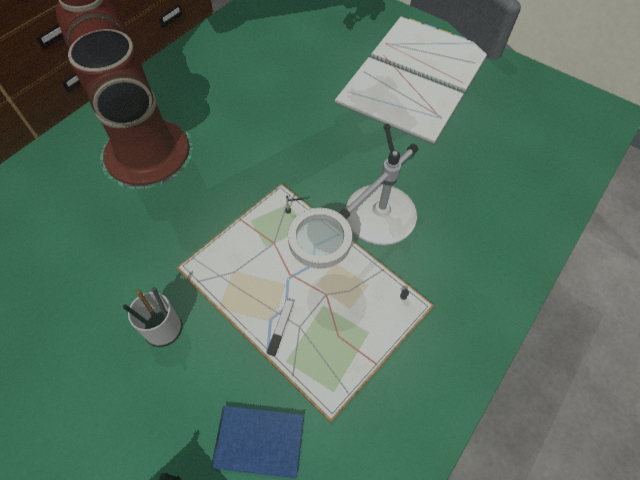

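The top view shows the foot at about (211,241), the lens at (304,240), the flag pin at (262,318) and the push pin at (281,174). The lever ball is at about (157,246) and the capped stub at (151,224). I'll enlarge this for exact readings.

Run:
```python
from h import *
im=np.load('pics/top.npz')['im'][:,:,::-1]
cv2.imwrite('pics/crop1.png',cv2.resize(im[200:340,140:340],None,fx=4,fy=4,interpolation=cv2.INTER_CUBIC))
```

```text
(no output)
```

View pics/crop1.png

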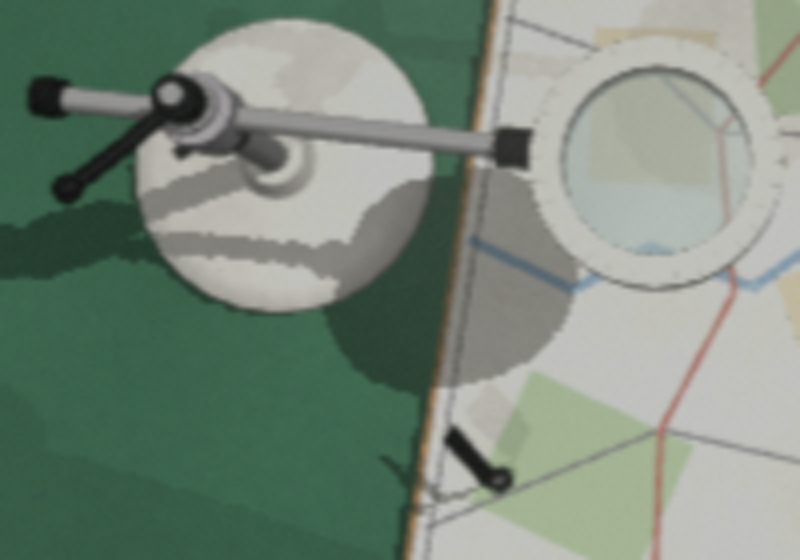

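Crop readings: collar (499,480), foot centre (284,165), lens ring centre (657,163), hub (176,97), lever ball (67,188) and stub cap (48,98).

Run:
```python
from h import *
P=lambda c,z:ray_z('top',140+(c[0]+.5)/4-.5,200+(c[1]+.5)/4-.5,z)
pin=P((499,480),.016);foot=P((284.5,165),.015);hub=P((176,97),.223);lens=P((657,163),.178);ball=P((67,188),.231);cap=P((48,98),.168)
for k in 'pin foot hub lens ball cap'.split(): print(k,globals()[k].round(4))
# foot diameter check
print(np.linalg.norm(P((135,165),.015)-P((434,165),.015)))
for s in (foot,hub):
    for k,p in (('lens',lens),('pin',pin),('ball',ball),('cap',cap)):
        v=(p-s)[:2]; print(k,np.hypot(*v).round(4),np.degrees(np.arctan2(v[1],v[0])).round(1))
```

```text
pin [0.4099 0.0742 0.016 ]
foot [0.5829 0.203  0.015 ]
hub [0.5829 0.2013 0.223 ]
lens [ 0.5637 -0.0148  0.178 ]
ball [0.5395 0.2444 0.231 ]
cap [0.5913 0.2807 0.168 ]
0.16989753730884177
lens 0.2186 -95.0
pin 0.2157 -143.3
ball 0.06 136.3
cap 0.0782 83.8
lens 0.217 -95.1
pin 0.2147 -143.7
ball 0.0611 135.2
cap 0.0798 84.0
```

Distances check out: lens 0.218 (expected 0.220), ball 0.060, foot 0.170. The post is at (0.583,0.202), and the arm has to turn from -95° to -143.5°, clockwise. I'll go over the top to the far side of the rod, with the fingers shut.

Call:
jog_arm([
  [0,0,-1,0,0,0,-1],
  [-1,-0.63,-1,0,0,0,-1],
  [-1,-0.63,-1,0,0,0,-1],
  [-1,-0.63,-1,0,0,0,-1],
  [-1,-0.63,-0.5,0,0,0,-1],
  [-1,-0.63,0,0,0,0,-1],
  [-1,-0.63,0,0,0,0,-1],
  [-1,-0.63,0,0,0,0,-1],
])

```text
t: 0.9
tool_pos: [0.3103, 0.4591, 0.3208]
tool_rot: [-0.528, -3.097, 0.001]
contact_force: [-0.5, -0.2, 0.1]
opening: -0.0
grip_force: 0.0
```

Call:
jog_arm([
  [-1,-0.63,0,0,0,0,-1],
  [-1,-0.63,0,0,0,0,-1],
  [-1,-0.63,0,0,0,0,-1],
  [-1,-0.63,0,0,0,0,-1],
  [-1,-0.63,0,0,0,0,-1],
  [-1,-0.63,0,0,0,0,-1],
  [-1,-0.63,0,0,0,0,-1],
  [-1,-0.63,0,0,0,0,-1],
])

```text
t: 1.7
tool_pos: [0.4278, 0.311, 0.3207]
tool_rot: [-0.528, -3.096, 0.001]
contact_force: [0.1, 0.7, -0.1]
opening: 0.0001
grip_force: 0.0
```

Call:
jog_arm([
  [-1,-0.63,0,0,0,0,-1],
  [-1,-0.63,0,0,0,0,-1],
  [-1,-0.63,0,0,0,0,-1],
  [-1,-0.63,0,0,0,0,-1],
  [-1,-0.63,0,0,0,0,-1],
  [-1,-0.63,0,0,0,0,-1],
  [-1,-0.63,0,0,0,0,-1],
  [-1,-0.63,0,0,0,0,-1],
])

```text
t: 2.5
tool_pos: [0.5454, 0.1629, 0.3206]
tool_rot: [-0.528, -3.096, 0.0]
contact_force: [-0.3, -0.4, -0.5]
opening: -0.0002
grip_force: 0.0
```

Call:
jog_arm([
  [-1,-0.63,0,0,0,0,-1],
  [-1,-0.63,0,0,0,0,-1],
  [-1,-0.63,0,0,0,0,-1],
  [-1,-0.63,0,0,0,0,-1],
  [0,0,0,0,0,0.15,-1],
  [0,0,0,0,0,0.15,-1],
  [0,0,0,0,0,0.15,-1],
  [0,0,0,0,0,0.1,-1],
])

```text
t: 3.3
tool_pos: [0.6036, 0.0896, 0.3205]
tool_rot: [-1.185, -2.908, 0.001]
contact_force: [-0.1, -0.6, -0.2]
opening: -0.0001
grip_force: 0.0
```

Call:
jog_arm([
  [-0.3,0.3,0,0,0,0,-1],
  [0,0,1,0,0,0,-1],
  [0,0,1,0,0,0,-1],
  [0,0,1,0,0,0,-1],
  [0,0,1,0,0,0,-1],
  [0,0,1,0,0,0,-1],
  [0,0,1,0,0,0,-1],
  [0,0,1,0,0,0,-1],
])

```text
t: 4.1
tool_pos: [0.6126, 0.0899, 0.18]
tool_rot: [-1.176, -2.913, 0.0]
contact_force: [-0.3, 0.4, 0.2]
opening: 0.0001
grip_force: 0.0
```

Call:
jog_arm([
  [0,0,1,0,0,0,-1],
  [0,0,0.4,0,0,0,-1],
  [0,0,0,0,0,0,-1],
])

```text
t: 4.4
tool_pos: [0.6115, 0.0898, 0.1513]
tool_rot: [-1.177, -2.909, 0.002]
contact_force: [-0.5, 0.5, -0.8]
opening: -0.0002
grip_force: 0.0
```

```bash
cat >> h.py <<'E'
from scipy.spatial.transform import Rotation as Ro
def units(pts):  # world xy waypoints -> tool-axis row units
    o=ctrl.get_obs(); R=Ro.from_rotvec(o['tool_rot']).as_matrix(); p=o['tool_pos']
    q=np.array([[*w,p[2]] for w in pts]); q=np.vstack([p,q])
    return (np.diff(q,axis=0)@R/.02).round(2)
E
python3 - <<'E'
from h import *
post=np.array([.583,.202]); W=[]
for k,th in enumerate(np.radians(np.linspace(-92,-139,24))):
    u=np.array([np.cos(th),np.sin(th)]); n=np.array([-u[1],u[0]])
    a=abs(np.degrees(np.arctan2(-n[1],-n[0]))-135.7); a=np.radians(a)
    W.append(post+.115*u+(.006+.011*np.cos(a)+.0145*np.sin(a))*n)
print(ctrl.get_obs()['tool_pos']); print(units(W)[:,:2].tolist()); print(W[-1])
E
```

```text
[0.61149533 0.0898408  0.1513442 ]
[[0.18, -0.43], [0.13, -0.17], [0.14, -0.17], [0.15, -0.16], [0.15, -0.16], [0.16, -0.15], [0.17, -0.15], [0.17, -0.14], [0.18, -0.13], [0.18, -0.13], [0.19, -0.12], [0.19, -0.11], [0.2, -0.11], [0.2, -0.1], [0.21, -0.09], [0.21, -0.08], [0.22, -0.08], [0.22, -0.07], [0.22, -0.06], [0.23, -0.05], [0.23, -0.04], [0.22, -0.03], [0.18, -0.03], [0.18, -0.02]]
[0.5081166  0.11285439]
```

Call:
jog_arm([
  [0.09,-0.22,0,0,0,0,-1],
  [0.09,-0.21,0,0,0,0,-1],
  [0.13,-0.17,0,0,0,0,-1],
  [0.14,-0.17,0,0,0,0,-1],
  [0.15,-0.16,0,0,0,0,-1],
  [0.15,-0.16,0,0,0,0,-1],
  [0.16,-0.15,0,0,0,0,-1],
  [0.17,-0.15,0,0,0,0,-1],
])

```text
t: 5.2
tool_pos: [0.5775, 0.0851, 0.1537]
tool_rot: [1.179, 2.911, 0.001]
contact_force: [2.2, 1.2, 0.4]
opening: 0.0002
grip_force: 0.9
```

Call:
jog_arm([
  [0.17,-0.14,0,0,0,0,-1],
  [0.18,-0.13,0,0,0,0,-1],
  [0.18,-0.13,0,0,0,0,-1],
  [0.19,-0.12,0,0,0,0,-1],
  [0.19,-0.11,0,0,0,0,-1],
  [0.2,-0.11,0,0,0,0,-1],
  [0.2,-0.1,0,0,0,0,-1],
  [0.21,-0.09,0,0,0,0,-1],
])

```text
t: 6.0
tool_pos: [0.5423, 0.0928, 0.1532]
tool_rot: [-1.18, -2.912, 0.0]
contact_force: [2.2, -0.3, -1.0]
opening: 0.0003
grip_force: 1.0
```

Run:
```python
from h import *
im,d=snap('top'); o=ctrl.get_obs(); print(o['tool_pos'],o['contact_force'])
cv2.imwrite('pics/top2.png',cv2.resize(im[140:360,130:400,::-1],None,fx=2.6,fy=2.6,interpolation=cv2.INTER_CUBIC))
```

```text
[0.54154527 0.09301779 0.15307843] [-0.97304626 -0.09525096  0.15973599]
```

View pics/top2.png

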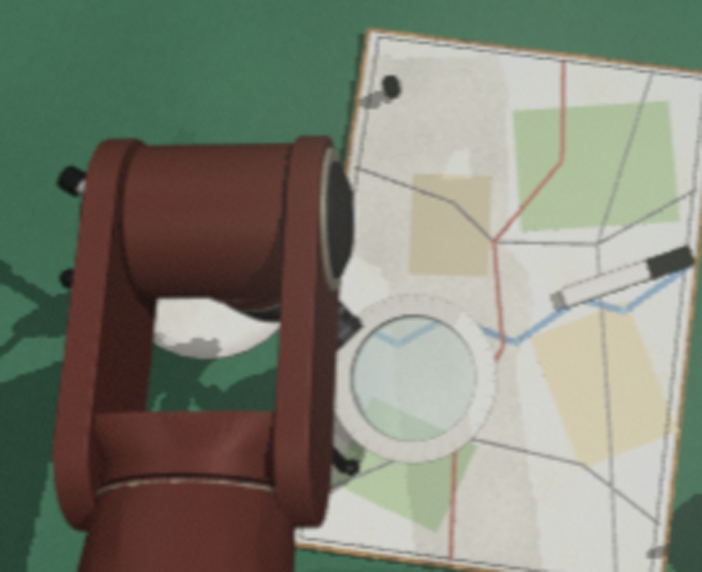

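The rod is turning with the push. Lens ring centre is at crop (415,379), the lever ball is unmoved at (68,279), and the pin is at about (347,466).

Run:
```python
from h import *
p=ray_z('top',130+(415.5)/2.6-.5,140+(379.5)/2.6-.5,.178); post=np.array([.583,.202]); v=p[:2]-post
th=np.arctan2(v[1],v[0]); print(p,np.hypot(*v),np.degrees(th))
t=ctrl.get_obs()['tool_pos'][:2]-post; n=np.array([-np.sin(th),np.cos(th)]); print('off',t@n, 'along',t@[np.cos(th),np.sin(th)])
W=[]
for th in np.radians([*np.linspace(-125,-142,10)]):
    u=np.array([np.cos(th),np.sin(th)]); n=np.array([-u[1],u[0]])
    a=abs(np.degrees(np.arctan2(-n[1],-n[0]))-135.7); a=np.radians(a)
    W.append(post+.115*u+(.006+.011*np.cos(a)+.0145*np.sin(a))*n)
print(units(W)[:,:2].tolist())
```

```text
[0.47823783 0.01026694 0.178     ] 0.21848724983785978 -118.65201544294119
off 0.0158772197078584 along 0.11551419843917299
[[0.45, -0.17], [0.2, -0.06], [0.21, -0.05], [0.21, -0.05], [0.21, -0.04], [0.21, -0.03], [0.17, -0.02], [0.17, -0.02], [0.17, -0.02], [0.17, -0.01]]
```

Call:
jog_arm([
  [0.22,-0.09,0,0,0,0,-1],
  [0.22,-0.08,0,0,0,0,-1],
  [0.2,-0.06,0,0,0,0,-1],
  [0.21,-0.05,0,0,0,0,-1],
  [0.21,-0.05,0,0,0,0,-1],
  [0.21,-0.04,0,0,0,0,-1],
  [0.21,-0.03,0,0,0,0,-1],
  [0.17,-0.02,0,0,0,0,-1],
])

```text
t: 6.85
tool_pos: [0.5129, 0.1099, 0.1534]
tool_rot: [1.179, 2.912, -0.0]
contact_force: [2.7, -1.6, 0.1]
opening: -0.0
grip_force: 1.0
```

Call:
jog_arm([
  [0.17,-0.02,0,0,0,0,-1],
  [0.17,-0.02,0,0,0,0,-1],
  [0.17,0,0,0,0,0,-1],
])

```text
t: 7.15
tool_pos: [0.5052, 0.1163, 0.1534]
tool_rot: [1.18, 2.911, 0.0]
contact_force: [1.5, 0.0, -0.3]
opening: 0.0003
grip_force: 1.0
```

Run:
```python
from h import *
im,d=snap('top'); o=ctrl.get_obs(); print(o['tool_pos'],o['contact_force'])
cv2.imwrite('pics/top3.png',cv2.resize(im[220:360,140:340,::-1],None,fx=4,fy=4,interpolation=cv2.INTER_CUBIC))
```

```text
[0.504649   0.11665142 0.15330906] [0.95944337 0.30380299 0.70404679]
```

View pics/top3.png

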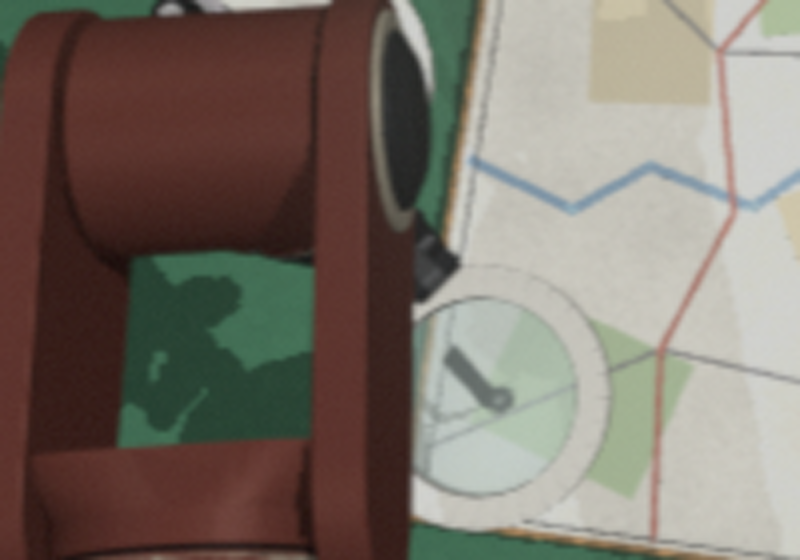

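Lens ring centre is near crop (481,396). The collar still reads (499,400), which is the same spot as before.

Run:
```python
from h import *
post=np.array([.583,.202]); pin=np.array([.4099,.0742])
p=ray_z('top',140+481.5/4-.5,220+396.5/4-.5,.176); v=p[:2]-post; th=np.arctan2(v[1],v[0]); print(p,np.hypot(*v),np.degrees(th),p[:2]-pin)
t=ctrl.get_obs()['tool_pos'][:2]-post; u=np.array([np.cos(th),np.sin(th)]);n=np.array([-u[1],u[0]]); print('off',t@n,t@u)
W=[post+.115*np.array([np.cos(a),np.sin(a)])+t@n*np.array([-np.sin(a),np.cos(a)]) for a in [np.radians(-143.5)]]
print(units(W)); 
# expected lens pixel at goal (top3 crop coordinates)
g=post+.22*np.array([np.cos(np.radians(-143.5)),np.sin(np.radians(-143.5))]); q=proj('top',[*g,.176]); print(g,(q[0]+.5-140)*4,(q[1]+.5-220)*4)
```

```text
[0.41632792 0.06294767 0.176     ] 0.21706020297523926 -140.16220009133926 [ 0.00642792 -0.01125233]
off 0.01534291402741972 0.11483838499288919
[[ 0.34 -0.01  0.  ]]
[0.40615149 0.07113899] 462.85407887443534 418.5835619628192
```

Call:
jog_arm([
  [0.12,0,0,0,0,0,-1],
  [0.12,0,0,0,0,0,-1],
  [0.1,0,0,0,0,0,-1],
  [0,0,0,0,0,0,-1],
  [0,0,0,0,0,0,-1],
])

```text
t: 7.7
tool_pos: [0.5, 0.121, 0.1531]
tool_rot: [-1.179, -2.911, 0.001]
contact_force: [1.0, -0.6, 0.8]
opening: -0.0002
grip_force: 0.2
```

Call:
jog_arm([
  [-0.3,0,0,0,0,0,-1],
  [-0.7,0,0,0,0,0,-1],
  [-0.5,0,-0.5,0,0,0,-1],
  [0,0,-1,0,0,0,-1],
  [0,0,-1,0,0,0,-1],
  [0,0,-1,0,0,0,-1],
  [0,0,-1,0,0,0,-1],
  [0,0,-1,0,0,0,-1],
])

```text
t: 8.5
tool_pos: [0.5226, 0.0993, 0.265]
tool_rot: [1.181, 2.911, 0.0]
contact_force: [0.5, 0.1, -0.1]
opening: 0.0001
grip_force: 0.0
```

Call:
jog_arm([
  [0,0,-1,0,0,0,-1],
  [0,-1,-1,0,0,0,-1],
  [-1,-1,0,0,0,0,-1],
  [-1,-1,0,0,0,0,-1],
  [-1,-1,0,0,0,0,-1],
  [-1,-1,0,0,0,0,-1],
  [-1,-1,0,0,0,0,-1],
  [-1,-1,0,0,0,0,-1],
])

```text
t: 9.3
tool_pos: [0.5109, -0.0861, 0.3043]
tool_rot: [1.18, 2.911, 0.0]
contact_force: [-0.0, 0.6, -0.3]
opening: -0.0001
grip_force: 0.0
```

Run:
```python
from h import *
im,d=snap('top'); o=ctrl.get_obs(); print(o['tool_pos'],o['contact_force'])
cv2.imwrite('pics/top4.png',cv2.resize(im[200:350,140:340,::-1],None,fx=4,fy=4,interpolation=cv2.INTER_CUBIC))
```

```text
[ 0.51088384 -0.08948741  0.30409648] [ 0.3878033  -3.35817351 -0.15743022]
```

View pics/top4.png

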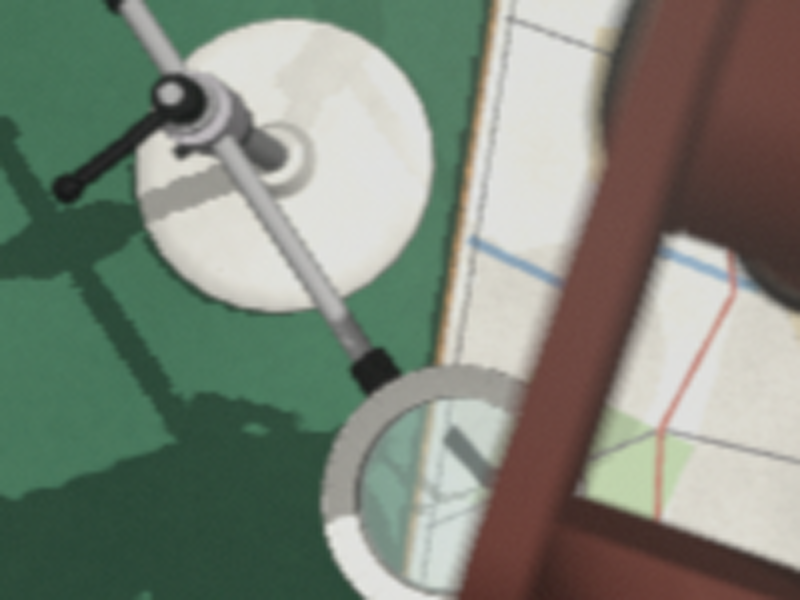

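Lens ring centre is now at about crop (456,496). The lever is unmoved, and the rod points cleanly at the pin. I'll check the angle and plan the lever approach.

Run:
```python
from h import *
post=np.array([.583,.202]); pin=np.array([.4099,.0742])
p=ray_z('top',140+456.5/4-.5,200+496.5/4-.5,.176); v=p[:2]-post; th=np.arctan2(v[1],v[0]); print(p,np.hypot(*v),np.degrees(th),p[:2]-pin)
# rod/socket centre at crop (378,372), r~150mm z .168..178
p=ray_z('top',140+376.5/4-.5,200+372.5/4-.5,.176)[:2]-post; print(np.hypot(*p),np.degrees(np.arctan2(p[1],p[0])))
U=lambda a:np.array([np.cos(np.radians(a)),np.sin(np.radians(a))])
W=[post+.05*U(136)+.032*U(226)]+[post+.05*U(a)+.018*U(a+90) for a in np.arange(136,60,-4)]
print(W[0],units(W)[:,:2].tolist())
```

```text
[0.40703348 0.07411066 0.176     ] 0.21753137486539587 -143.991011854785 [-2.86651889e-03 -8.93399781e-05]
0.14889229393514092 -143.7170143188791
[0.52480394 0.21371404] [[10.1, 11.33], [0.0, 0.7], [0.06, 0.18], [0.05, 0.18], [0.03, 0.18], [0.02, 0.18], [0.01, 0.19], [-0.01, 0.19], [-0.02, 0.18], [-0.03, 0.18], [-0.04, 0.18], [-0.06, 0.18], [-0.07, 0.17], [-0.08, 0.17], [-0.09, 0.16], [-0.1, 0.15], [-0.11, 0.15], [-0.12, 0.14], [-0.13, 0.13], [-0.14, 0.12]]
```

The lens is within about 3 mm of the pin. Next I'll approach the lever from its counter-clockwise side.

Call:
jog_arm([
  [0.9,1,0,0,0,0,-1],
  [0.9,1,0,0,0,0,-1],
  [0.9,1,0,0,0,0,-1],
  [0.9,1,0,0,0,0,-1],
  [0.9,1,0,0,0,0,-1],
  [0.9,1,0,0,0,0,-1],
  [0.9,1,0,0,0,0,-1],
  [0.9,1,0,0,0,0,-1],
])

```text
t: 10.15
tool_pos: [0.5192, 0.1317, 0.3042]
tool_rot: [1.18, 2.911, 0.0]
contact_force: [0.4, -0.7, -0.4]
opening: -0.0001
grip_force: 0.0
```

Call:
jog_arm([
  [0.9,1,0,0,0,0,-1],
  [0.9,1,0,0,0,0,-1],
  [0.9,1,0,0,0,0,-1],
  [0.2,0.33,0,0,0,0,-1],
  [0,0,0,0,0,0,-1],
])

```text
t: 10.65
tool_pos: [0.5238, 0.2196, 0.3037]
tool_rot: [1.178, 2.912, -0.0]
contact_force: [0.0, -0.3, -0.3]
opening: 0.0003
grip_force: 0.0
```

Call:
jog_arm([
  [0,0,1,0,0,0,-1],
  [0,0,1,0,0,0,-1],
  [0,0,1,0,0,0,-1],
  [0,0,1,0,0,0,-1],
  [0,0,0.6,0,0,0,-1],
  [0,0,0,0,0,0,-1],
])

```text
t: 11.25
tool_pos: [0.5225, 0.218, 0.2092]
tool_rot: [-1.18, -2.908, 0.004]
contact_force: [-0.3, -0.4, 0.5]
opening: 0.0004
grip_force: 0.0
```

Call:
jog_arm([
  [-0.1,0.35,0,0,0,0,-1],
  [-0.1,0.35,0,0,0,0,-1],
  [0.06,0.18,0,0,0,0,-1],
  [0.05,0.18,0,0,0,0,-1],
  [0.03,0.18,0,0,0,0,-1],
  [0.02,0.18,0,0,0,0,-1],
])

```text
t: 11.85
tool_pos: [0.5437, 0.2395, 0.2114]
tool_rot: [-1.179, -2.912, 0.0]
contact_force: [-0.8, -2.0, -0.5]
opening: 0.0001
grip_force: 0.7
```

Call:
jog_arm([
  [0.01,0.19,0,0,0,0,-1],
  [-0.01,0.19,0,0,0,0,-1],
  [-0.02,0.18,0,0,0,0,-1],
  [-0.03,0.18,0,0,0,0,-1],
  [-0.04,0.18,0,0,0,0,-1],
])

```text
t: 12.35
tool_pos: [0.5579, 0.2513, 0.2112]
tool_rot: [-1.179, -2.911, 0.0]
contact_force: [-1.1, -1.2, 0.3]
opening: -0.0002
grip_force: 0.6
```

Run:
```python
from h import *
im,d=snap('scene'); o=ctrl.get_obs(); print(o['tool_pos'],o['contact_force'])
t=o['tool_pos'][:2]-[.583,.202]; print(np.hypot(*t),np.degrees(np.arctan2(t[1],t[0])))
cv2.imwrite('pics/sc2.png',cv2.resize(im[60:260,260:480,::-1],None,fx=3,fy=3,interpolation=cv2.INTER_CUBIC))
```

```text
[0.55827194 0.25153046 0.21117435] [-0.95600681 -1.36699497 -0.20379512]
0.05536012557500131 116.53063895848494
```

View pics/sc2.png

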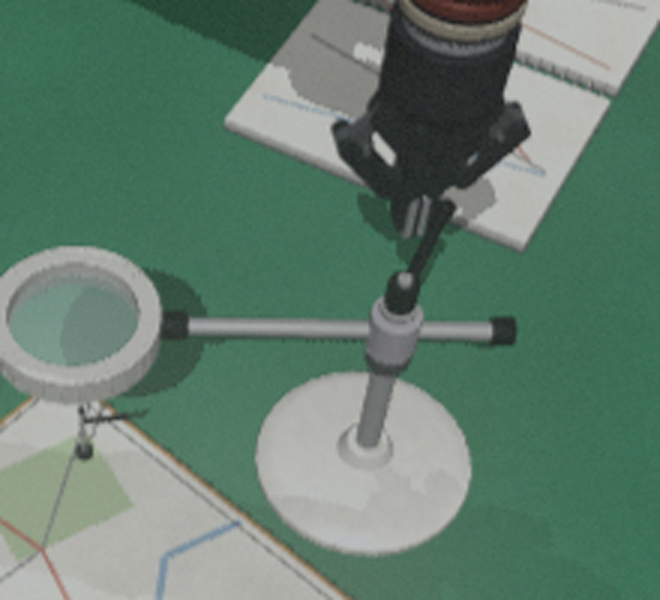

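The finger is against the lever near its ball (crop (440,210)), and the arm and lens still look in place. I'll carry on round.

Run:
```python
from h import *
post=np.array([.583,.202])
U=lambda a:np.array([np.cos(np.radians(a)),np.sin(np.radians(a))])
W=[post+.0535*U(a) for a in np.arange(113.5,73,-3)]
print(units(W)[:,:2].tolist())
```

```text
[[-0.14, 0.1], [-0.06, 0.13], [-0.06, 0.12], [-0.07, 0.12], [-0.08, 0.12], [-0.08, 0.11], [-0.09, 0.11], [-0.09, 0.1], [-0.1, 0.1], [-0.1, 0.09], [-0.11, 0.09], [-0.11, 0.08], [-0.12, 0.08], [-0.12, 0.07]]
```

Call:
jog_arm([
  [-0.14,0.1,0,0,0,0,-1],
  [-0.06,0.13,0,0,0,0,-1],
  [-0.06,0.12,0,0,0,0,-1],
  [-0.07,0.12,0,0,0,0,-1],
])

```text
t: 12.8
tool_pos: [0.5693, 0.2531, 0.2113]
tool_rot: [1.18, 2.912, -0.0]
contact_force: [-2.1, -1.3, 0.2]
opening: -0.0
grip_force: 0.7
```

Call:
jog_arm([
  [-0.08,0.12,0,0,0,0,-1],
  [-0.08,0.11,0,0,0,0,-1],
  [0,0,0,0,0,0,-1],
])

```text
t: 13.1
tool_pos: [0.5749, 0.2538, 0.2112]
tool_rot: [1.18, 2.911, -0.001]
contact_force: [-0.7, -2.1, -0.7]
opening: 0.0001
grip_force: 1.2
```

Call:
jog_arm([
  [-0.09,0.11,0,0,0,0,-1],
  [-0.09,0.1,0,0,0,0,-1],
  [0,0,0,0,0,0,-1],
])

```text
t: 13.4
tool_pos: [0.5804, 0.2553, 0.2113]
tool_rot: [-1.179, -2.912, -0.002]
contact_force: [-1.1, -0.3, 0.6]
opening: -0.0001
grip_force: 0.4
```

Call:
jog_arm([
  [-0.1,0.1,0,0,0,0,-1],
  [-0.1,0.09,0,0,0,0,-1],
  [0,0,0,0,0,0,-1],
])

```text
t: 13.7
tool_pos: [0.5845, 0.2552, 0.2112]
tool_rot: [-1.178, -2.909, 0.002]
contact_force: [-6.6, -1.4, 1.7]
opening: -0.0002
grip_force: 3.1
```

Call:
jog_arm([
  [-0.04,0.04,0,0,0,0,-1],
  [0,0,0,0,0,0,-1],
  [0,0,0,0,0,0,-1],
])

```text
t: 14.0
tool_pos: [0.5848, 0.2552, 0.2112]
tool_rot: [-1.176, -2.908, 0.003]
contact_force: [-9.0, -0.8, 2.7]
opening: 0.0001
grip_force: 4.5
```

Run:
```python
from h import *
o=ctrl.get_obs(); print(o['tool_pos'],o['contact_force'])
```

```text
[0.58476819 0.25522415 0.21115487] [-8.95762516 -0.76790888  2.74652152]
```

The force rose to 9 N with no travel, so the lever is at its stop. I'll back off, lift and clear the view.

Call:
jog_arm([
  [0.2,-0.2,0,0,0,0,-1],
  [0.5,-0.5,0,0,0,0,-1],
  [0.6,-0.4,0,0,0,0,-1],
  [0.3,0,-1,0,0,0,-1],
  [0,0,-1,0,0,0,-1],
  [0,0,-1,0,0,0,-1],
  [0,0,-1,0,0,0,-1],
  [1,0,-1,0,0,0,-1],
])

```text
t: 14.8
tool_pos: [0.5347, 0.2747, 0.3123]
tool_rot: [1.182, 2.909, 0.002]
contact_force: [0.4, 0.4, -0.3]
opening: -0.0004
grip_force: 0.0
```

Call:
jog_arm([
  [1,0,0,0,0,0,-1],
  [1,0,0,0,0,0,-1],
  [1,0,0,0,0,0,-1],
  [1,0,0,0,0,0,-1],
  [1,0,0,0,0,0,-1],
  [1,0,0,0,0,0,-1],
  [1,0,0,0,0,0,-1],
  [1,0,0,0,0,0,-1],
])

```text
t: 15.6
tool_pos: [0.4183, 0.3875, 0.3117]
tool_rot: [1.179, 2.911, 0.003]
contact_force: [-0.1, 0.0, 0.4]
opening: -0.0002
grip_force: 0.0
```

Call:
jog_arm([
  [1,0,0,0,0,0,-1],
  [1,0,0,0,0,0,-1],
  [1,0,0,0,0,0,-1],
  [1,0,0,0,0,0,-1],
  [1,0,0,0,0,0,-1],
  [0,0,0,0,0,0,-1],
  [0,0,0,0,0,0,-1],
  [0,0,0,0,0,0,-1],
])

```text
t: 16.4
tool_pos: [0.3477, 0.4558, 0.3114]
tool_rot: [1.18, 2.911, 0.001]
contact_force: [-0.3, -0.4, -0.7]
opening: -0.0001
grip_force: 0.0
```

Run:
```python
from h import *
im,d=snap('top'); o=ctrl.get_obs(); print(o['tool_pos'],o['contact_force'])
cv2.imwrite('pics/top5.png',cv2.resize(im[200:350,140:340,::-1],None,fx=4,fy=4,interpolation=cv2.INTER_CUBIC))
```

```text
[0.34787321 0.45573212 0.31139957] [-0.11561033 -0.03109703  0.07405981]
```

View pics/top5.png

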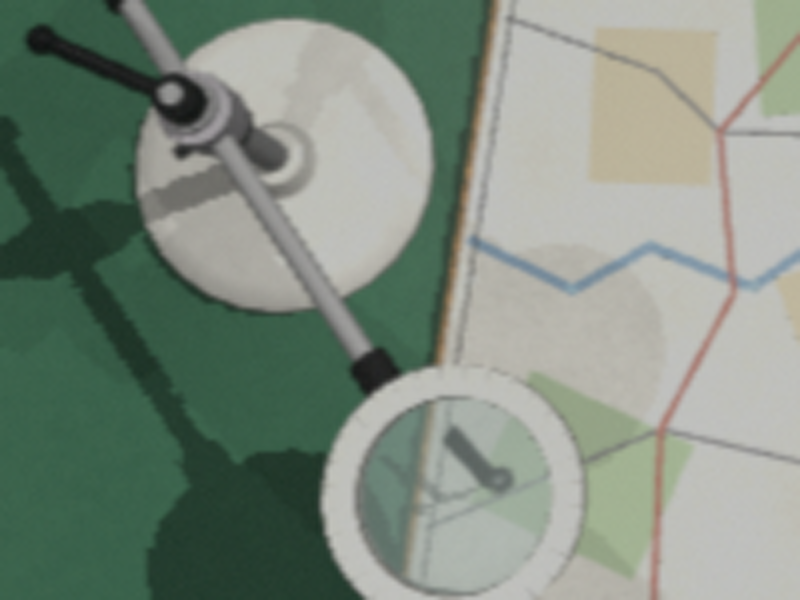

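The lens ring is centred at about crop (454,495), unmoved. The lever ball has gone from (67,188) to (42,39).

Run:
```python
from h import *
P=lambda c,z:ray_z('top',140+(c[0]+.5)/4-.5,200+(c[1]+.5)/4-.5,z)[:2]
print(P((454,495.5),.176)-[.4099,.0742]); b=P((42,39),.231)-[.583,.202]; print(np.hypot(*b),np.degrees(np.arctan2(b[1],b[0])))
print(ctrl.finish_job())
```

```text
[-0.00265929  0.00084322]
0.06357720198829107 68.0163461870837
the job is handed in; nothing more can be done
None
```

The job is handed in: the lens measures about 3 mm from the flag pin (limit 15 mm), and I pushed the clamp lever clockwise about 68° until it stopped, with force rising to 9 N (limit 30 N). The robot was clear of everything, but the judge's result was not shown.

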